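# Load the short blood tube into the mixing reader

## Robot

A 7-joint arm with a two-finger parallel gripper is mounted at the origin on a cart in front of the work surface, level with it; the furniture and walls round the work are solid. World frame = base frame: x ahead of the robot, y to its left, z up, the work surface at z = 0. Lengths are in m, angles in rad, forces in N, time in s.
With the tool pointing down it reaches from about 0.425 to 0.825 m from the base axis. Payload 3.6 kg.
Tool frame: the origin (TCP) lies where the fingers leave the gripper's body, on its centre line; the fingertips stand 73 mm ahead of it and the grasp point (between the pads) lies 54 mm ahead of it; x points along the fingers, y is the direction in which the jaws open and shut, and the axes are right-handed (so a half turn about x gives the same grasp; the last joint's range is limited). The gripper opens to 85 mm and grips with 20 to 120 N. Pads are 22 mm wide; open, the fingers measure 114 mm over their backs; the gripper's body (76 mm by 85 mm) begins 54 mm behind the grasp point. The pads swing forward as they close: fully open they stand 13 mm farther back than shut.
Start: joints at [1.29, 0.615, -0.013, 1.423, 0.008, 1.103, -0.04], TCP at [0.164, -0.629, 0.304] pointing down, gripper open.
Joint ranges: [-3.12, 3.12], [-0.3, 2.06], [-1.34, 1.32], [0.26, 2.42], [-1.36, 4.5], [0.01, 1.98], [-2.84, 2.84]. Speed limits (rad/s): [2.79, 2.79, 3.14, 3.14, 3.14, 3.14, 3.14].

## Interface

Orientations are given as a unit quaternion [x, y, z, w].
In Python, from station import arm, snapshot, camera_info, ticket gives the robot as it stands. Calls block until the motion is done:
- arm.movep(position, orientation): joint-space move of the TCP to a pose.
- arm.line_to(position, velocity=0.15, ori=None): straight line of the TCP; ori=None keeps the orientation; velocity is the mean speed in m/s.
- arm.move_j(angles): joint-space move.
- arm.move_gripper(opening, effort=None): opening from 0.0 (shut) to 1.0 (fully open); effort is the grip in N (None keeps the last); returns when the fingers have stopped.
- arm.pause(seconds).
- arm.ik(position, orientation): joint angles nearest the present ones, or None.
- snapshot(name): name is "side" or "top"; returns the picture (384x512x3 uint8, blue, green, red); there is no depth.
- camera_info(name): a dict with "fx", "fy", "cx", "cy" (pixels), "R" (3x3) and "t" (3): a world point X has camera coordinates R X + t. Camera axes: x right, y down, z forward; pixel columns grow to the right and rows downward; lengths in m; the calibration is good to about 2 mm. A picture is of the moment at which its call begins. camera_info takes no time and is no camera call.
A pose or a line that the arm cannot do raises arm.MotionError and nothing moves.
- ticket.finish_job(): hands the job in, once; it reports no verdict.
Readings, each from a call of its own:
- arm.read_time(): time.
- arm.read_joint_positions(): joint angles.
- arm.read_dq(): joint speeds.
- arm.read_effort(): joint torques, N m.
- arm.read_tool_pos(): TCP position.
- arm.read_eef_rot(): TCP orientation.
- arm.read_ft_force(): force on the tool from outside, world axes, zero at the start.
- arm.read_wrist_torque(): the same for the moment, N m.
- arm.read_opening(): opening from 0.0 (shut) to 1.0 (fully open).
Only numpy, scipy, OpenCV 4.12 (cv2) and the standard library are available. Lean on these libraries where they do the work, as an engineer would, in place of code of your own. Each camera call takes 0.05 s, during which the arm holds its last target.

## Task

Take the short sample tube out of the strip rack, lower it foot first into the black port of the blood reader and feel gently for the well of the tube holder, which is out of sight down there and has stopped off centre. When the tube drops into the well, press it carefully down until it is fully home and its ejector stays down, then let go and leave it standing there. The tube must not be forced, and the two tall tubes stay in the rack.

Things in the scene. Friction and masses are not known exactly. Their poses are not given: they have to be found in the camera images.
- short_mid (a point): The short sample tube, purple cap: 83 mm long, 14 g, flat-footed, standing upright in the rack. Body 12.8 mm in diameter, cap 16.2 mm in diameter over the top 17 mm. The point is on the tube's axis half-way up, 41.5 mm above its foot; z runs up the axis. Best gripped by the cap from above, whose middle is 33 mm above this point; the fingers must stay above the reader's collar.
- tall_a_mid (a point): One of the two tall sample tubes, green cap, 118 mm long, 16 mm wide at the cap, loose in the rack 49 mm from the short tube, on the rack's -x side. Point at its middle.
- tall_b_mid (a point): The other tall sample tube, green cap, 118 mm long, loose in the rack 49 mm from the short tube, on the rack's +x side. Point at its middle.
- rack: White ten-hole strip rack, fixed, 261 mm long (its x axis) by 30 mm (its y axis), 47 mm high. Origin at the centre of its underside. The tubes stand in a row along its x axis, their feet 6 mm above its underside, held only loosely; pull them straight up. Fingers closing along the rack's y axis clear the neighbours.
- reader: Blood reader, a heavy fixed white bench instrument, sloping panel towards the robot: 168 mm deep (x), 140 mm wide (y), flat top at 75 mm. Origin at the centre of its underside, z up. Inside is a black tube holder on soft springs: pushed down it gives about 0.7 mm per newton, 10 mm at most, then is hard. Over 25 N between tube and reader, side loads of a jammed tube included, cracks it.
- port (a point): Centre of the mouth of the port, a black collar 32 mm wide at the mouth, 49 outside, rim 3 mm above the flat top. 16 mm below this point lies the holder's flat top with one blind round well, 15.6 mm wide, small chamfer. Its centre is 3 to 8 mm from the port's axis in an unknown direction; black in black, it is hardly seen and not measured, and stays put during the search.
- ejector (a joint): Ejector, a black disc in the well: 0 = up (start), its face 16 mm below the holder's top, where a tube dropped in first stands; 0.008 m = fully down at its stop, tube home, foot 24 mm below the holder's top. It takes 3 to 4 N to push down and stays where it is pushed.
There are look-alikes about, which are no part of the job. Leave any orange look-alike of the part that bears short_mid alone.

How it is judged:
By the outcome, as a careful person would: the job done as asked, in the order asked, and still so for the second after the job is handed in, with the robot touching nothing.
It also fails if it takes over 64 s, if anything falls off the work surface, if the arm or the gripper's body presses on something with over 40 N, if the wrist force passes 120 N, or if a joint passes its speed limit or range.

## Working session

There is one attempt and no reset: what is moved stays moved. The work goes in short steps, each a Python script; the robot and the scene stay as the last script left them, time stands still between calls to the robot, and variables do not carry over. Pictures are saved under pics/ and viewed, and the job is handed in when it is done.

```bash
ls; mkdir -p pics; python3 - <<'E'
from station import arm,snapshot,camera_info
import cv2
for n in("side","top"):
    cv2.imwrite(f"pics/{n}0.png",snapshot(n)); c=camera_info(n); print(n,c)
print(arm.read_time(),arm.read_tool_pos(),arm.read_eef_rot(),arm.read_ft_force(),arm.read_opening())
E
```

```text
pics
side {'fx': 431.2444557160958, 'fy': 431.2444557160958, 'cx': 257.3317821750278, 'cy': 182.72806850351418, 'R': array([[-0.85943841, -0.51101337,  0.015197  ],
       [-0.35643352,  0.57762157, -0.73437624],
       [ 0.36649797, -0.63656787, -0.67857246]]), 't': array([0.50960187, 0.15407631, 0.78916016])}
top {'fx': 455.0037144642546, 'fy': 455.0037144642546, 'cx': 256.72701852252817, 'cy': 197.21097540891463, 'R': array([[-0.01071265, -0.99946169,  0.03100911],
       [-0.98649145,  0.00549407, -0.16372063],
       [ 0.16346213, -0.0323441 , -0.98601927]]), 't': array([0.10683522, 0.51833549, 0.87757935])}
0.1 [ 0.16370462 -0.62850675  0.30283839] [-0.7012523  -0.09069078  0.70149301 -0.08903901] [-0.63342261  0.19455806 -0.22045684] 1.0026071608844198
```

View pics/side0.png

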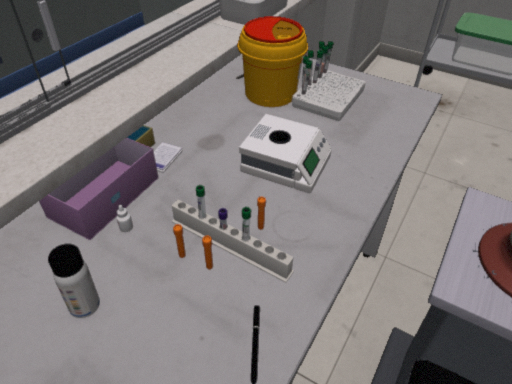

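View pics/top0.png

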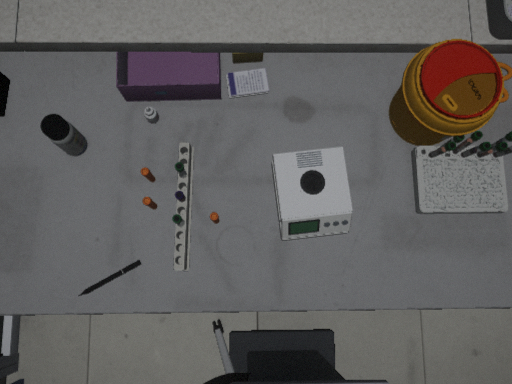

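The side view shows the purple cap at about (223,214), green caps at (200,190) and (246,213), and the port at (280,137). In the top view the port is at (313,182) and the purple cap near (180,196). I'll enlarge both for accurate pixel positions.

```bash
python3 - <<'E'
import cv2,numpy as np
s=cv2.imread("pics/side0.png");t=cv2.imread("pics/top0.png")
def z(im,x,y,w,h,k): return cv2.resize(im[y:y+h,x:x+w],None,fx=k,fy=k,interpolation=cv2.INTER_CUBIC)
cv2.imwrite("pics/a.png",z(s,165,175,130,100,6))
cv2.imwrite("pics/b.png",z(t,130,135,100,140,4))
cv2.imwrite("pics/c.png",np.hstack([z(s,235,110,100,80,4),z(t,265,140,95,80,4)]))
E
```

```text
(no output)
```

View pics/a.png

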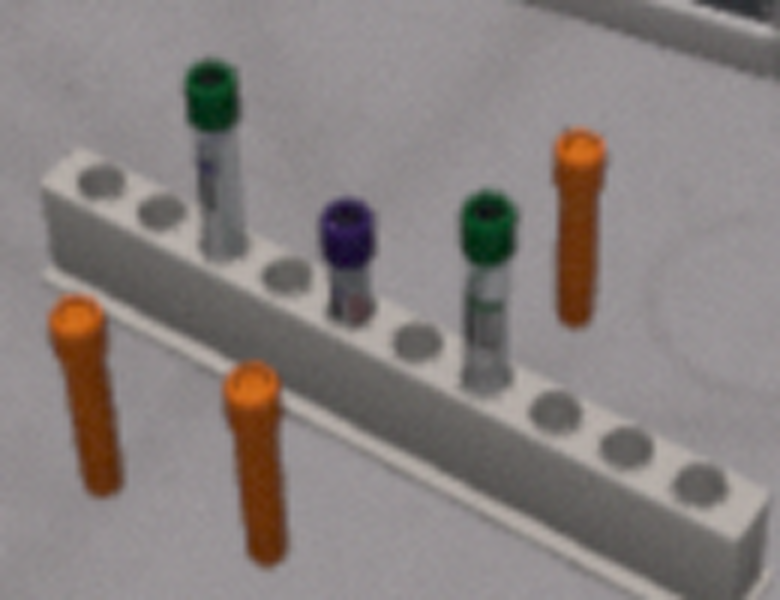

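View pics/b.png

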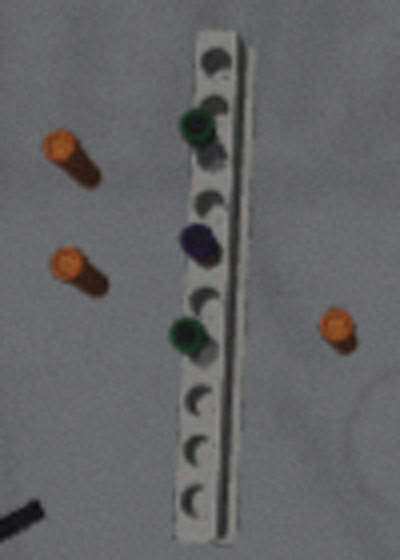

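View pics/c.png

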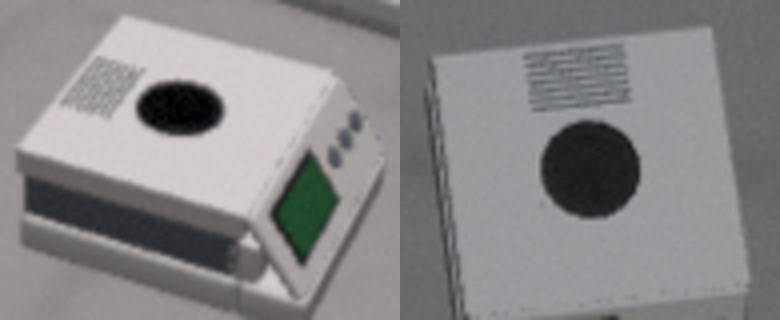

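```bash
cat > h.py <<'E'
import numpy as np,cv2
from station import camera_info
def ray(n,u,v):
    c=camera_info(n);R=c["R"];t=c["t"]
    d=R.T@np.array([(u-c["cx"])/c["fx"],(v-c["cy"])/c["fy"],1]);return -R.T@t,d
def onz(n,u,v,z):
    o,d=ray(n,u,v);return (o+d*(z-o[2])/d[2])[:3]
def tri(us,ut):
    A=[];b=[]
    for n,p in(("side",us),("top",ut)):
        o,d=ray(n,*p);d/=np.linalg.norm(d);P=np.eye(3)-np.outer(d,d);A.append(P);b.append(P@o)
    return np.linalg.lstsq(np.vstack(A),np.hstack(b),rcond=None)[0]
def proj(n,X):
    c=camera_info(n);q=c["R"]@np.array(X)+c["t"];return np.array([c["fx"]*q[0]/q[2]+c["cx"],c["fy"]*q[1]/q[2]+c["cy"]])
E
python3 - <<'E'
from h import *
np.set_printoptions(precision=4,suppress=True)
A=lambda x,y:(x/6+165-.4,y/6+175-.4)
B=lambda x,y:(x/4+130-.4,y/4+135-.4)
S=lambda x,y:(x/4+235-.4,y/4+110-.4)
T=lambda x,y:((x-400)/4+265-.4,y/4+140-.4)
for nm,a,b,z in[("short top",A(348,214),B(197,238),.089),("greenL",A(211,75),B(197,124),.124),("greenR",A(488,206),B(187,333),.124),
 ("orangeNearR",A(580,143),B(338,322),.1),("o2",A(77,312),B(60,145),.1),("o3",A(252,380),B(67,262),.1),
 ("port",S(180,108),T(590,169),.078)]:
    print(nm,"side",onz("side",*a,z),"top",onz("top",*b,z),"tri",tri(a,b))
print("rack corners top z.047", *[onz("top",*B(*p),.047) for p in[(197,30),(238,32),(177,540),(217,541)]])
print("rack corners side", *[onz("side",*A(*p),.047) for p in[(83,148),(42,183),(737,532),(770,492)]])
print("reader top corners side",*[onz("side",*S(*p),.075) for p in[(122,14),(18,150),(335,72),(245,218)]])
print("reader top corners top",*[onz("top",*T(*p),.075) for p in[(432,55),(710,27),(750,283),(470,318)]])
t=cv2.imread("pics/top0.png");s=cv2.imread("pics/side0.png")
g=cv2.cvtColor(t,cv2.COLOR_BGR2GRAY)[165:200,295:332];m=(g<90).astype('uint8');M=cv2.moments(m,True);print("port top blob",M['m10']/M['m00']+295,M['m01']/M['m00']+165,M['m00'])
g=cv2.cvtColor(s,cv2.COLOR_BGR2GRAY)[125:148,262:298];m=(g<90).astype('uint8');M=cv2.moments(m,True);print("port side blob",M['m10']/M['m00']+262,M['m01']/M['m00']+125,M['m00'])
E
```

```text
short top side [0.5173 0.2496 0.089 ] top [0.5181 0.2525 0.089 ] tri [0.5168 0.2517 0.0915]
greenL side [0.5625 0.2512 0.124 ] top [0.5654 0.2485 0.124 ] tri [0.5655 0.2486 0.1207]
greenR side [0.4662 0.2538 0.124 ] top [0.4684 0.2513 0.124 ] tri [0.4682 0.2515 0.1211]
orangeNearR side [0.4688 0.198  0.1   ] top [0.476  0.1846 0.1   ] tri [0.477  0.1852 0.0852]
o2 side [0.5538 0.3281 0.1   ] top [0.5611 0.3161 0.1   ] tri [0.5639 0.319  0.0855]
o3 side [0.4984 0.3228 0.1   ] top [0.5051 0.3112 0.1   ] tri [0.5067 0.3139 0.0861]
port side [ 0.5421 -0.007   0.078 ] top [ 0.5429 -0.0048  0.078 ] tri [ 0.5418 -0.0048  0.0797]
rack corners top z.047 [0.6328 0.2602 0.047 ] [0.6317 0.2394 0.047 ] [0.3765 0.2655 0.047 ] [0.3758 0.2461 0.047 ]
rack corners side [0.6306 0.2377 0.047 ] [0.6318 0.257  0.047 ] [0.3786 0.2623 0.047 ] [0.3771 0.245  0.047 ]
reader top corners side [ 0.6167 -0.0734  0.075 ] [0.5992 0.0675 0.075 ] [ 0.4858 -0.0866  0.075 ] [0.4712 0.0538 0.075 ]
reader top corners top [0.6013 0.0714 0.075 ] [ 0.6153 -0.0675  0.075 ] [ 0.4866 -0.0818  0.075 ] [0.4704 0.0551 0.075 ]
port top blob 312.1631355932203 181.8156779661017 472.0
port side blob 279.4660633484163 136.87330316742083 221.0
```

```bash
cat >> h.py <<'E'
from scipy.spatial.transform import Rotation as Ro
def down(ang):  # tool x down, jaw (y) axis at angle ang from world x
    y=np.array([np.cos(ang),np.sin(ang),0]);x=np.array([0,0,-1.]);return Ro.from_matrix(np.array([x,y,np.cross(x,y)]).T).as_quat()
E
python3 - <<'E'
from h import *
from station import arm
np.set_printoptions(precision=3,suppress=True)
t=cv2.imread("pics/top0.png");s=cv2.imread("pics/side0.png")
def st(c,hi): 
    c=cv2.resize(cv2.GaussianBlur(c,(3,3),0),None,fx=9,fy=9,interpolation=cv2.INTER_CUBIC).astype(float);return np.clip((c-10)*255/(hi-10),0,255).astype('uint8')
cv2.imwrite("pics/d.png",np.hstack([st(t[162:202,293:333],70),st(s[117:157,260:300],60)]))
for sg in(1,-1):
  for nm,p,a in(("pick",(.5172,.2512,.22),0.026),("place",(.5422,-.005,.22),0.026)):
    q=down(sg*np.pi/2-a if nm=="pick" else sg*np.pi/2-a); print(sg,nm,arm.ik(p,q))
T=arm.read_time()
f=[arm.read_ft_force() for _ in range(10)];print(np.mean(f,0),np.std(f,0),arm.read_time()-T)
E
```

```text
1 pick [ 0.136  0.865 -1.148  1.728  0.865  1.148  0.269]
1 place [ 0.452  0.662 -0.773  1.824  0.581  0.897  0.953]
-1 pick [-0.262  0.616 -0.362  1.74   0.279  0.836 -2.348]
-1 place [ 0.03   0.551 -0.093  1.837  0.071  0.757 -1.697]
[-0.633  0.195 -0.22 ] [0. 0. 0.] 0.0
```

View pics/d.png

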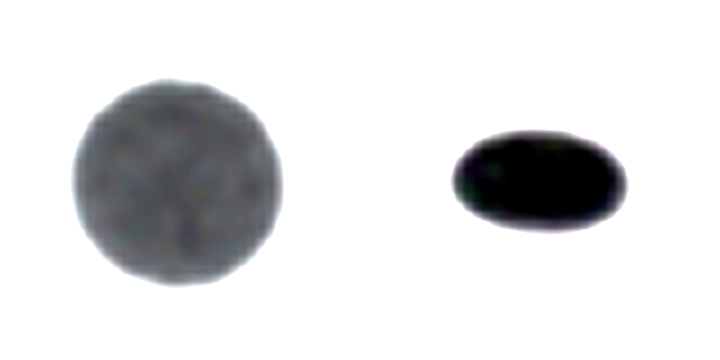

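The stretched picture shows only the black collar: the blob is about 24.5 px wide, which matches its 49 mm outside diameter, and the well isn't distinguishable. I'll average several frames in case a hint shows, then move over the tube.

```bash
python3 - <<'E'
from h import *
from station import arm,snapshot
np.set_printoptions(precision=3,suppress=True)
a=np.mean([snapshot("top").astype(float) for _ in range(12)],0)
np.save("avg.npy",a)
c=a[168:196,298:326].mean(2); c=cv2.resize(c,None,fx=20,fy=20,interpolation=cv2.INTER_CUBIC)
cv2.imwrite("pics/e.png",np.clip((c-25)*255/45,0,255).astype('uint8'))
print(a[172:192,302:323].mean(2).astype(int))
arm.move_gripper(0.55,30)
print(arm.read_time())
q=down(-np.pi/2-0.026)
arm.movep([.5172,.2512,.215],q)
print(arm.read_time(),arm.read_tool_pos(),arm.read_ft_force(),arm.read_opening())
cv2.imwrite("pics/s1.png",snapshot("side"));cv2.imwrite("pics/t1.png",snapshot("top"))
E
```

```text
[[155 154 141  88  40  34  35  34  35  34  34  33  35  35  34  33  42  89
  130 151 154]
 [146 134  84  41  33  34  35  35  32  31  32  31  33  35  34  35  35  33
   60 124 151]
 [112  52  34  34  34  32  30  29  28  29  29  30  28  28  30  33  34  36
   34  60 125]
 [ 76  36  34  35  31  29  30  30  28  29  29  29  29  28  28  29  31  33
   35  33  60]
 [ 53  34  34  31  29  31  30  31  30  30  30  30  30  30  29  28  28  31
   35  34  33]
 [ 38  34  32  30  30  30  30  31  30  30  30  31  32  31  30  28  30  29
   32  35  34]
 [ 34  34  30  30  31  30  31  31  30  31  31  31  30  30  31  31  30  29
   31  36  35]
 [ 33  34  30  31  31  31  31  31  31  31  30  31  31  31  31  30  31  29
   29  33  35]
 [ 35  34  32  30  31  31  30  31  31  30  31  31  31  31  30  31  30  29
   29  32  34]
 [ 35  32  30  31  30  31  30  31  30  31  31  31  30  31  31  30  30  29
   29  30  35]
 [ 35  31  29  30  30  31  31  30  29  28  29  31  30  31  31  30  31  30
   30  31  34]
 [ 37  33  32  30  30  31  30  28  28  28  29  28  30  31  29  31  31  29
   29  30  35]
 [ 35  35  31  30  31  28  28  28  28  28  28  28  28  29  31  30  30  31
   30  30  36]
 [ 36  36  31  30  29  29  28  29  30  29  28  29  27  29  30  31  30  32
   29  32  35]
 [ 38  35  34  31  30  30  32  30  31  31  30  29  28  27  29  30  31  30
   31  34  35]
 [ 39  36  34  32  32  30  30  31  30  32  30  28  28  28  30  32  31  31
   34  35  35]
 [ 64  39  36  35  33  30  31  31  32  31  30  30  29  29  31  30  31  32
   34  35  37]
 [118  57  38  38  35  32  31  32  31  30  31  29  28  30  32  31  31  35
   35  34  78]
 [154  96  46  37  37  36  34  32  32  32  31  30  29  32  33  35  35  35
   34  57 135]
 [154 133  99  56  38  36  38  36  35  33  32  34  34  34  36  36  36  45
   59 115 149]]
1.1667
4.4917 [0.518 0.25  0.215] [ 0.281  0.868 -0.428] 0.5488810766343664
```

View pics/e.png

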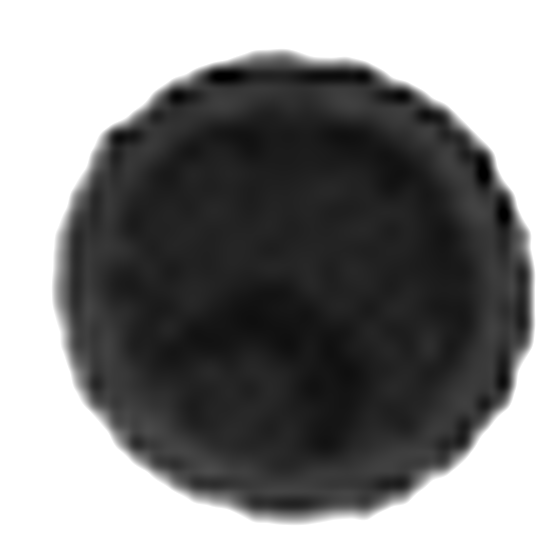

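View pics/s1.png

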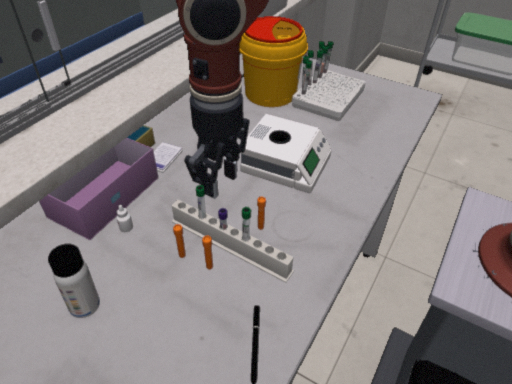

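The averaged picture shows a faint dark crescent around (307–315, 182–190), which looks like the far wall of the well. The side view shows the gripper above the rack with no contact. I'll fit the crescent to get a first guess at the well.

```bash
python3 - <<'E'
from h import *
from station import arm
np.set_printoptions(precision=4,suppress=True)
a=np.load("avg.npy").mean(2)
# check port centre: subpixel collar fit at z=.078
g=np.clip(a,35,150);w=(150-g)[166:198,296:329]/115
yy,xx=np.mgrid[166:198,296:329]
w[w<.25]=0
c=(np.sum(w*xx)/w.sum(),np.sum(w*yy)/w.sum());P=onz("top",*c,.078);print(c,w.sum(),P)
def circ(X,r,n=40):
    th=np.linspace(0,2*np.pi,n,endpoint=False);return np.array([proj("top",X+[r*np.cos(t),r*np.sin(t),0]) for t in th])
K=8;x0,y0=298,168
def mask(pts):
    m=np.zeros((28*K,28*K),np.uint8);cv2.fillPoly(m,[np.round((pts-[x0,y0]+.5)*K).astype(int)],1);return m>0
A=cv2.resize(a[y0:y0+28,x0:x0+28],None,fx=K,fy=K,interpolation=cv2.INTER_LINEAR)
region=mask(circ(P-[0,0,.016],.0135))&mask(circ(P,.0145))
res=[]
for dx in np.arange(-9,9.1,1)/1000:
  for dy in np.arange(-9,9.1,1)/1000:
    r=np.hypot(dx,dy)
    if not .002<=r<=.0095: continue
    m=mask(circ(P+[dx,dy,-.016],.0078));f=mask(circ(P+[dx,dy,-.032],.0078))
    wall=m&~f&region; rest=region&~wall
    res.append((A[rest].mean()-A[wall].mean(),dx*1e3,dy*1e3,wall.sum()/K/K))
res.sort(reverse=True);print(np.array(res[:14]))
print(arm.read_tool_pos(),arm.read_eef_rot(),down(-np.pi/2-.026),arm.read_time())
E
```

```text
(np.float64(312.09096092928274), np.float64(181.77772506482245)) 471.46642512077295 [ 0.543  -0.0048  0.078 ]Traceback (most recent call last):
  File "<stdin>", line 22, in <module>
  File "<stdin>", line 11, in circ
  File "h.py", line 14, in proj
    c=camera_info(n);q=c["R"]@np.array(X)+c["t"];return np.array([c["fx"]*q[0]/q[2]+c["cx"],c["fy"]*q[1]/q[2]+c["cy"]])
ValueError: time passes only in moves, steps and waits
```

```bash
python3 - <<'E'
s=open("h.py").read().replace("from station import camera_info","from station import camera_info as _ci\nimport functools\ncamera_info=functools.lru_cache(_ci)")
open("h.py","w").write(s)
E
cat > fit.py <<'E'
from h import *
from station import arm
np.set_printoptions(precision=4,suppress=True)
a=np.load("avg.npy").mean(2)
P=np.array([.543,-.0048,.078])
def circ(X,r,n=40):
    th=np.linspace(0,2*np.pi,n,endpoint=False);return np.array([proj("top",X+[r*np.cos(t),r*np.sin(t),0]) for t in th])
K=8;x0,y0=298,168
def mask(pts):
    m=np.zeros((28*K,28*K),np.uint8);cv2.fillPoly(m,[np.round((pts-[x0,y0]+.5)*K).astype(int)],1);return m>0
A=cv2.resize(a[y0:y0+28,x0:x0+28],None,fx=K,fy=K,interpolation=cv2.INTER_LINEAR)
region=mask(circ(P-[0,0,.016],.0135))&mask(circ(P,.0145))
res=[]
for dx in np.arange(-9,9.1,1)/1000:
  for dy in np.arange(-9,9.1,1)/1000:
    r=np.hypot(dx,dy)
    if not .002<=r<=.0095: continue
    m=mask(circ(P+[dx,dy,-.016],.0078));f=mask(circ(P+[dx,dy,-.032],.0078))
    wall=m&~f&region; rest=region&~wall
    res.append((A[rest].mean()-A[wall].mean(),dx*1e3,dy*1e3,wall.sum()/K/K))
res.sort(reverse=True);print(np.array(res[:14]))
print(arm.read_tool_pos(),arm.read_eef_rot(),down(-np.pi/2-.026),arm.read_time())
E
python3 fit.py
```

```text
[[ 2.018  -6.      0.     15.6719]
 [ 1.9988 -7.      0.     15.3438]
 [ 1.9662 -7.     -1.     15.375 ]
 [ 1.9568 -6.     -1.     15.5156]
 [ 1.9557 -6.      1.     15.6094]
 [ 1.9109 -7.      1.     15.2969]
 [ 1.8686 -5.      0.     15.7188]
 [ 1.8275 -8.     -1.     14.5156]
 [ 1.8246 -5.      1.     15.7656]
 [ 1.8055 -8.      0.     14.75  ]
 [ 1.8005 -6.      2.     15.6094]
 [ 1.7894 -7.     -2.     15.2656]
 [ 1.7824 -5.     -1.     15.7656]
 [ 1.733  -7.      2.     15.3906]]
[0.5176 0.2505 0.215 ] [ 0.7071 -0.0098 -0.707  -0.0095] [ 0.707  -0.0092 -0.707  -0.0092] 4.5917
```

The fit is clear: the well lies about 6 mm towards −x from the port axis, to within ±1 mm. I'll start the search there. Now the grasp.

```bash
python3 - <<'E'
from h import *
from station import arm,snapshot
np.set_printoptions(precision=4,suppress=True)
q=down(-np.pi/2-0.026)
arm.line_to([.5173,.2512,.1355],velocity=0.08,ori=q)
print(arm.read_time(),arm.read_tool_pos(),arm.read_ft_force())
cv2.imwrite("pics/s2.png",cv2.resize(snapshot("side")[140:280,160:300],None,fx=4,fy=4,interpolation=cv2.INTER_CUBIC))
arm.move_gripper(0.0,30)
print(arm.read_time(),arm.read_tool_pos(),arm.read_ft_force(),arm.read_opening(),arm.read_opening()*85)
cv2.imwrite("pics/s3.png",cv2.resize(snapshot("side")[140:280,160:300],None,fx=4,fy=4,interpolation=cv2.INTER_CUBIC))
E
```

```text
5.7333 [0.5176 0.2514 0.1361] [-0.1612  0.0637  0.4342]
6.1667 [0.5175 0.2513 0.1359] [-0.0843 -1.1347  2.1245] 0.17501337079180343 14.87613651730329
```

View pics/s2.png

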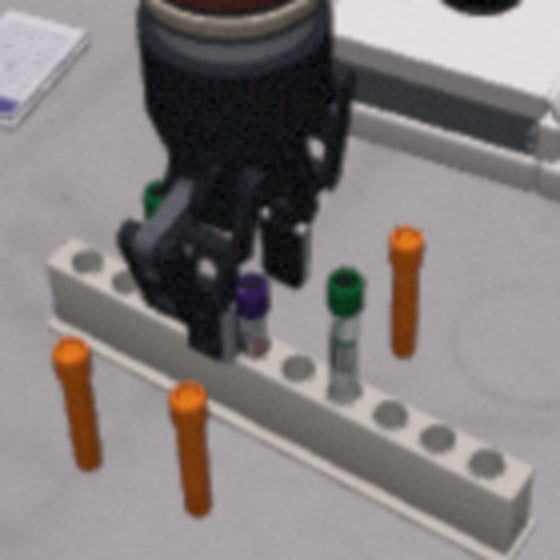

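View pics/s3.png

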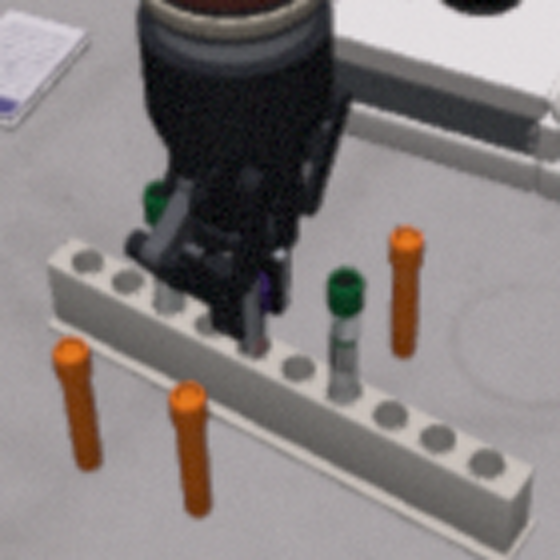

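The purple cap is between the pads (opening about 15 mm). Lifting straight up and carrying it to above the well estimate.

```bash
python3 - <<'E'
from h import *
from station import arm,snapshot
np.set_printoptions(precision=4,suppress=True)
q=down(-np.pi/2-0.026)
arm.line_to([.5173,.2512,.235],velocity=0.1,ori=q)
print(arm.read_time(),arm.read_tool_pos(),arm.read_ft_force(),arm.read_opening())
arm.line_to([.537,-.005,.235],velocity=0.15,ori=q)
arm.pause(.2)
f=[]
for _ in range(8): arm.pause(.02);f.append(arm.read_ft_force())
print(np.mean(f,0),np.std(f,0),arm.read_time(),arm.read_tool_pos())
s=snapshot("side");t=snapshot("top")
cv2.imwrite("pics/s4r.png",s);cv2.imwrite("pics/t4r.png",t)
cv2.imwrite("pics/s4.png",cv2.resize(s[40:200,210:350],None,fx=3.7,fy=3.7,interpolation=cv2.INTER_CUBIC))
cv2.imwrite("pics/t4.png",cv2.resize(t[120:280,150:370],None,fx=3.6,fy=3.6,interpolation=cv2.INTER_CUBIC))
cv2.imwrite("pics/s4b.png",cv2.resize(s[160:280,160:300],None,fx=4,fy=4,interpolation=cv2.INTER_CUBIC))
E
```

```text
7.3583 [0.5169 0.2509 0.2343] [ 0.3249 -0.5242 -0.0488] 0.17473583763232903
[ 0.0858  0.1    -0.2171] [0.4545 0.4904 0.5941] 9.5583 [ 0.537  -0.0048  0.235 ]
```

View pics/s4.png

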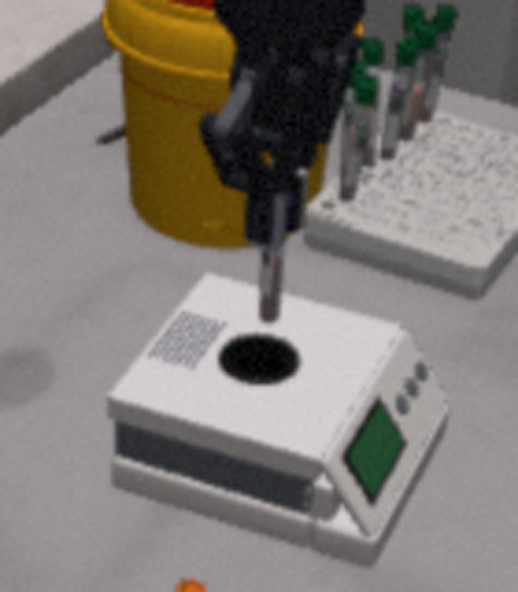

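View pics/t4.png

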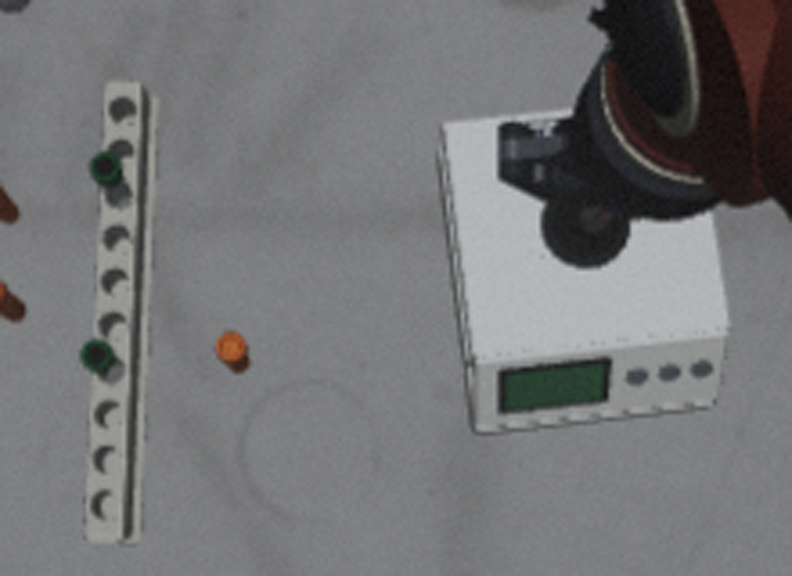

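The tube hangs upright from the cap. The foot is at about (283,126) in the side view and (316,180) in the top view. The two green tubes are still in the rack. Checking the foot position.

```bash
python3 - <<'E'
from h import *
np.set_printoptions(precision=4,suppress=True)
for n in("side","top"): print(n,proj(n,[.537,-.005,.105]),proj(n,[.537,-.005,.145]))
s=cv2.imread("pics/s4r.png");t=cv2.imread("pics/t4r.png")
cv2.imwrite("pics/f.png",np.hstack([cv2.resize(s[85:133,263:303],None,fx=9,fy=9,interpolation=cv2.INTER_NEAREST),cv2.resize(np.clip(t[160:208,295:335].astype(float)*1.6,0,255).astype('uint8'),None,fx=9,fy=9,interpolation=cv2.INTER_NEAREST)]))
E
```

```text
side [281.8722 127.6065] [282.9143 111.7055]
top [314.4403 182.0993] [317.8938 177.7521]
```

View pics/f.png

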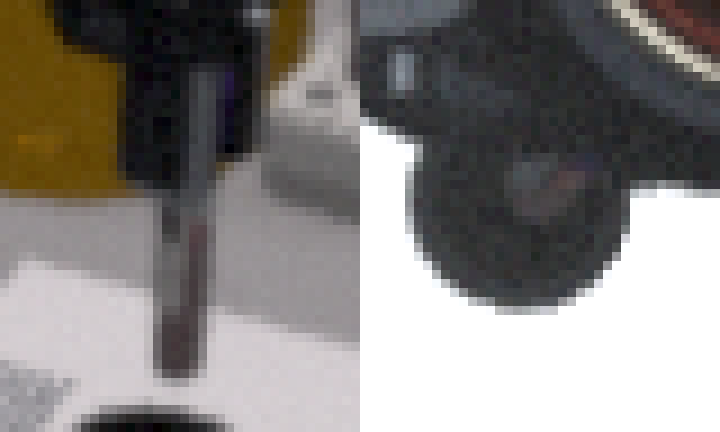

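```bash
python3 - <<'E'
from h import *
np.set_printoptions(precision=4,suppress=True)
print(tri((282.2,125.4),(315.2,181.2)),onz("side",282.2,125.4,.105),onz("top",315.2,181.2,.105))
E
```

```text
[ 0.5373 -0.0058  0.1102] [ 0.5402 -0.0125  0.105 ] [ 0.5387 -0.0065  0.105 ]
```

Triangulation puts the foot within 1 mm of the commanded xy, so I'll go down, guarded by force.

```bash
cat >> h.py <<'E'
from station import arm
Q=down(-np.pi/2-0.026)
def F(n=6,b=np.zeros(3)):
    f=[]
    for _ in range(n): arm.pause(.01);f.append(arm.read_ft_force())
    return np.mean(f,0)-b
E
python3 - <<'E'
from h import *
np.set_printoptions(precision=3,suppress=True)
arm.line_to([.537,-.005,.200],velocity=0.06,ori=Q)
b=F(20);print("base",b,arm.read_time());np.save("base.npy",b)
z=.200
while z>.180:
    z-=.001
    arm.line_to([.537,-.005,z],velocity=0.015,ori=Q)
    f=F(6,b);print(round(z,4),f,arm.read_tool_pos(),round(arm.read_time(),2))
    if f[2]>1.5 or np.hypot(f[0],f[1])>3: break
E
```

```text
base [ 0.101  0.101 -0.035] 10.5583
0.199 [ 0.12  -0.089 -0.115] [ 0.537 -0.005  0.199] 10.86
0.198 [-0.184 -0.591 -0.015] [ 0.537 -0.005  0.198] 11.16
0.197 [ 0.189 -0.079 -0.215] [ 0.537 -0.005  0.197] 11.46
0.196 [-0.176 -0.162 -0.381] [ 0.537 -0.005  0.196] 11.76
0.195 [-0.112 -0.159  0.327] [ 0.537 -0.005  0.195] 12.06
0.194 [ 0.247 -0.067  0.092] [ 0.537 -0.005  0.194] 12.36
0.193 [-0.009 -0.177 -0.052] [ 0.537 -0.005  0.193] 12.66
0.192 [-0.13  -0.386  0.301] [ 0.537 -0.005  0.192] 12.96
0.191 [ 0.069  0.054 -0.053] [ 0.537 -0.005  0.191] 13.26
0.19 [-0.647 -0.124  0.051] [ 0.537 -0.005  0.19 ] 13.56
0.189 [ 0.247 -0.089 -0.017] [ 0.537 -0.005  0.189] 13.86
0.188 [-0.01  -0.402 -0.257] [ 0.537 -0.005  0.188] 14.16
0.187 [ 0.073 -0.169 -0.45 ] [ 0.537 -0.005  0.187] 14.46
0.186 [ 0.003  0.011 -0.264] [ 0.537 -0.005  0.186] 14.76
0.185 [-0.36  -0.005 -0.388] [ 0.537 -0.005  0.185] 15.06
0.184 [-0.38  -0.259 -0.534] [ 0.537 -0.005  0.184] 15.36
0.183 [-0.005 -0.085  0.275] [ 0.537 -0.005  0.183] 15.66
0.182 [ 0.137 -0.105 -0.136] [ 0.537 -0.005  0.182] 15.96
0.181 [-0.23  -0.066  0.009] [ 0.537 -0.005  0.181] 16.26
0.18 [-0.386 -0.237 -0.051] [ 0.537 -0.005  0.18 ] 16.56
```

No contact at 12 mm below the expected holder top, so the tube seems to be in the well already. Continuing down gently to the ejector, watching both axial and side forces.

```bash
python3 - <<'E'
from h import *
np.set_printoptions(precision=3,suppress=True)
b=np.load("base.npy");z=.180
while z>.161:
    z-=.001
    arm.line_to([.537,-.005,z],velocity=0.015,ori=Q)
    f=F(6,b);print(round(z,4),f,round(arm.read_opening(),4),round(arm.read_time(),2))
    if f[2]>5.5 or np.hypot(f[0],f[1])>4: break
E
```

```text
0.179 [-0.318 -0.394 -0.146] 0.1764 16.86
0.178 [-0.197  0.069 -0.001] 0.1718 17.16
0.177 [ 0.067 -0.469 -0.332] 0.1765 17.46
0.176 [-0.229 -0.199 -0.186] 0.1718 17.76
0.175 [-0.455  0.025  1.07 ] 0.1747 18.06
0.174 [-0.496 -0.219  2.084] 0.174 18.36
0.173 [-0.122 -0.521  2.519] 0.1742 18.66
0.172 [-0.131 -0.212  2.292] 0.1763 18.96
0.171 [-0.073 -0.149  2.573] 0.1726 19.26
0.17 [-0.244  0.079  2.707] 0.1725 19.56
0.169 [-0.258 -0.467  3.356] 0.1739 19.86
0.168 [-0.455 -0.058  2.693] 0.1753 20.16
0.167 [-0.263  0.241  2.76 ] 0.1745 20.46
0.166 [ 0.033 -0.09   2.657] 0.1777 20.76
0.165 [-0.16  -0.119  4.209] 0.1734 21.06
0.164 [-0.388 -0.46   5.176] 0.1762 21.36
0.163 [-0.345 -0.313  6.142] 0.1778 21.66
```

This is the expected signature. The ejector was met at TCP z of about 0.1755 m, then a steady 2.7 N for about 8 mm, then a 1 N/mm rise against the stop, with no side load. I'll press 1 mm more to confirm, take the load off, release and retreat.

```bash
python3 - <<'E'
from h import *
from station import snapshot
np.set_printoptions(precision=3,suppress=True)
b=np.load("base.npy")
for z in(.162,.1645,.167):
    arm.line_to([.537,-.005,z],velocity=0.015,ori=Q); print(z,F(8,b))
arm.move_gripper(0.3);print(F(8,b))
arm.move_gripper(0.6);print(F(6,b),arm.read_opening())
arm.line_to([.537,-.005,.26],velocity=0.08,ori=Q);print(F(6,b),arm.read_time())
arm.movep([.45,-.35,.3],Q)
print(arm.read_time(),arm.read_tool_pos())
s=snapshot("side");t=snapshot("top")
cv2.imwrite("pics/s5.png",np.hstack([cv2.resize(x,None,fx=4,fy=4,interpolation=cv2.INTER_CUBIC) for x in(s[100:200,235:335],t[140:240,265:365])]))
cv2.imwrite("pics/s6.png",s);cv2.imwrite("pics/t6.png",t)
E
```

```text
0.162 [-0.88  -0.531  7.461]
0.1645 [-0.314 -0.161  4.901]
0.167 [0.273 0.298 1.839]
[-0.128 -0.331  0.081]
[-0.295 -0.043 -0.12 ] 0.5988531740609228
[ 0.128 -0.076 -0.065] 24.8583
26.2 [ 0.451 -0.348  0.3  ]
```

View pics/s5.png

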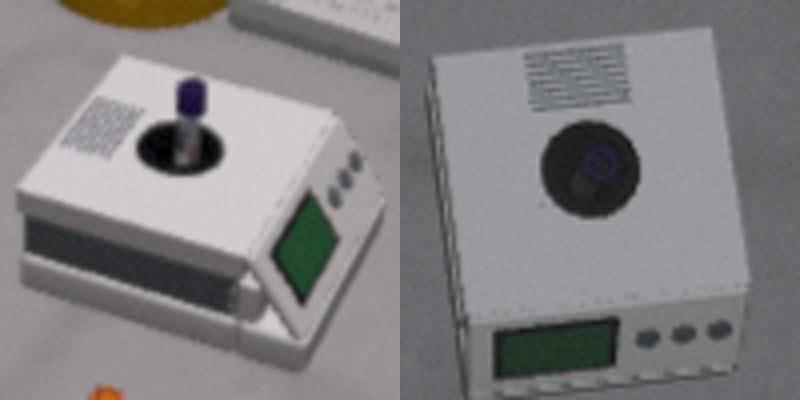

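View pics/s6.png

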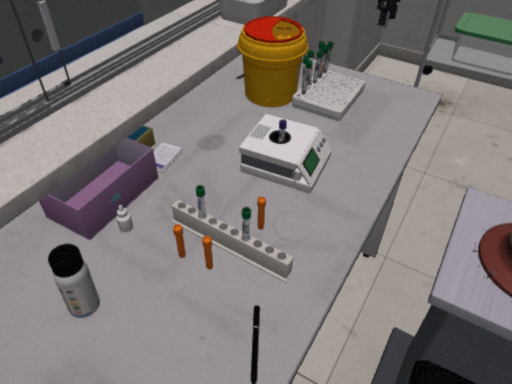

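The tube stands upright in the port, with the cap top at about (283,121) in the side view and (315,180) in the top view. Both green tubes are in the rack and the orange ones are untouched. Last check: the cap top should be at z of about 0.121 m if the tube is home, or 0.129 m if the ejector is still up.

```bash
python3 - <<'E'
from h import *
np.set_printoptions(precision=4,suppress=True)
print(tri((282.6,120.6),(314.6,180.35)))
for z in(.121,.129): print(z,[proj(n,[.537,-.005,z]) for n in("side","top")])
E
```

```text
[ 0.5357 -0.0023  0.1251]
0.121 [array([282.2815, 121.3603]), array([315.7831, 180.409 ])]
0.129 [array([282.4899, 118.1808]), array([316.4734, 179.5401])]
```

The side-view height fits the home position. Handing in.

```bash
python3 -c "
from station import ticket,arm
print(arm.read_time());print(ticket.finish_job())"
```

```text
26.3
the job is handed in; nothing more can be done
None
```

The short tube is standing in the reader's well with its ejector pressed down, and I handed the job in at 26.3 s of the 64 s allowed.

- **Finding the well:** I gripped the tube by its cap and lifted it straight out of the rack. Averaging the top-camera pictures showed the well faintly, about 6 mm towards −x from the port axis. Lowered there, the tube went in at the first try, so no sliding search was needed.
- **Pressing home:** The tube met the ejector at the expected depth. It then pushed down about 8 mm against a steady 2.7 N, and the force climbed against the stop to a peak of about 7.5 N (the limit is 25 N). Side load stayed at about 1 N or less. I took off most of the load, opened the gripper and backed away.
- **Last checks:** The pictures show the tube upright in the port, both tall tubes in the rack and the orange look-alikes untouched.
- **Small disagreements:**
  - Triangulation put the cap top at z = 0.125 m, against 0.121 m expected when home. It also read 2 to 2.5 mm high on the short tube's cap and the port, and the side view alone fits the home position better.
  - The ejector force was slightly below the stated 3 to 4 N.

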